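# Swing the bench burner over its mark and lock it with the pin

## Robot

A 6-joint arm with a two-finger parallel gripper is mounted at the origin on the work surface. World frame = base frame: x ahead of the robot, y to its left, z up, the work surface at z = 0. Lengths are in mm, angles in rad, forces in N, time in s.
With the tool pointing down it reaches from about 275 to 975 mm from the base axis. Payload 8.4 kg.
Tool frame: the origin (TCP) lies midway between the tips of the shut fingers; the grasp point (between the pads) lies 19 mm behind it (grasp_offset is the distance from the TCP to the grasp point, in mm); z points along the fingers, y is the line along which they close (so a half turn about z gives the same grasp; the last joint's range is limited). The gripper opens to 92 mm and grips with 3 to 60 N. Pads are 20 mm wide; open, the fingers measure 128 mm over their backs; the gripper's body (75 mm by 189 mm) begins 69 mm behind the grasp point.
Start: joints at [-1.235, 0.353, 1.633, -0, 1.155, -0.002], TCP at [207.131, -589.682, 214.583] pointing down, gripper open.
Joint ranges: [-2.63, 2.63], [-0.92, 2.1], [0.06, 2.66], [-1.3, 4.44], [0, 2.69], [-3.02, 3.02]. Speed limits (rad/s): [2.22, 2.22, 2.79, 3.14, 3.14, 3.14].

## Interface

Orientations are given as [roll, pitch, yaw] about the fixed x, y, z axes, in that order (R = Rz(yaw) Ry(pitch) Rx(roll)).
In Python, from cell import * gives the robot as it stands. The module is installed in compiled form; this text tells all that it offers.
- The arm moves only by the tool servo_tool, never from a script. Its argument "deltas" is a list of rows, each a list of 2 entries, a list of its own where there are three numbers: the shift along the tool's x, y, z in m, then the turn about the tool's z in degrees. A call has 1 to 20 rows; each row shifts and turns the commanded pose from where the row before left it, along the tool's axes as they then stand; what a row does not reach is not made up. A row lasts 1/10 s, in which the tool goes at most 50 mm and 8.59 degrees, less where a joint would pass 70% of its speed; a pose out of reach is approached as far as the arm can. A call with a gripper value outside its range is refused whole. "claw" is the opening, from 0 (shut) to 1 (fully open), set as the call begins (left out, the last holds). The fingers move at their own pace and stop on an object; "squeeze" is the grip in N (left out, the last holds). Time passes only in rows, so rows that do not move let the fingers close. It gives the time, the measured TCP pose, the force, the opening and the grip force at its end, in the units of the state.
- get_obs(): the state, without advancing time (a new reading comes with each control period).
- capture(name): name is "side" or "top"; returns the picture (480x640x3 uint8, blue, green, red); there is no depth.
- camera_params(name): a dict with "fx", "fy", "cx", "cy" (pixels), "origin" and "orientation" of the camera in the world. Camera axes: x right, y up, looking along -z (the intrinsics and any distortion apply to the point x, -y, -z); pixel columns grow to the right and rows downward; lengths in mm; the calibration is good to about 2 mm. A picture is of the moment at which its call begins. camera_params takes no time and is no camera call.
- hand_in(): hands the job in; it is judged then, once.
The state is a dict: "time": time; "joint_pos": joint angles; "joint_vel": joint speeds; "effort": joint torques, N m; "tcp_pos": TCP position; "orientation": TCP orientation; "contact_force": force on the tool from outside, world axes, zero at the start; "torque": the same for the moment, N m; "opening": finger opening in mm; "grip_force": force on a finger pad.
Only numpy, scipy, OpenCV 4.12 (cv2) and the standard library are available. Lean on these libraries where they do the work, as an engineer would, in place of code of your own. Each camera call takes 0.05 s, during which the arm holds its last target. There are 200 camera calls.

## Task

Swing the bench burner round on its swivel until its nozzle points straight out over the pointed tongue of its base, so that the lug on its post lies inside the fork with the holes in line. Then take the steel locking pin with the wide flat collar out of the wooden tool block and push it down through fork and lug against its stiff catch until the collar sits fully home, flat on the fork, and let go of it. Leave the other tools and things on the bench where they are.

Things in the scene. Friction and masses are not known exactly. Their poses are not given: they have to be found in the camera images.
- base: fixed dark steel base plate, 160 x 222 x 8 mm. Origin on the bench on the swivel's vertical axis, z up; x points to the upright pointed tongue (at x = +145 mm, tip 63 mm high). A steel fork stands at y = -100 mm: lower tine 28 to 42 mm, upper tine 62 to 74 mm above the bench, each 40 mm (x) by 52 mm (y); an upright web closes it at y = -130 to -144 mm
- fork_hole (a point): centre of the mouth of the fork's upper hole, on the upper tine's top face, 74 mm above the bench; axes as those of the base. Both tines have a vertical 14.5 mm hole through them; a hidden sprung ball in the lower one makes the pin stiff over its last 30 mm (about 5 to 12 N)
- burner (a joint): angle of the burner on its swivel, seen from above counter-clockwise positive; 0 (or 6.283, the same place) = nozzle over the tongue and lug hole in line with the fork holes. It turns both ways between -0.4 and 6.7, is stiff (0.12 N m) and stays where it is left
- burner_grip (a point): centre of the burner's barrel, on the swivel axis, 130 mm above the bench; x along the barrel to the nozzle, z up. Level brass barrel 42 mm in diameter from 85 mm behind to 62 mm ahead of this point, then the nozzle, 50 mm thick, to 104 mm. Two black valve knobs 62 mm behind reach 46 mm out to the sides. Post below 32 mm thick, nothing above
- lug_hole (a point): centre of the upper mouth of the 14.5 mm hole in the burner's lug, 58 mm above the bench and 100 mm from the swivel axis, on the burner's right-hand side (its -y); the lug is an arm 12 mm thick and 34 mm wide that swings into the fork's gap with 4 mm to spare above and below
- block: fixed wooden tool block 235 x 62 x 66 mm (x, y, z), origin under its centre; three 17 mm through holes at x = -75, 0, +75 mm along its length, each holding one tool. Which tool stands in which hole varies
- pin: steel locking pin, 97 mm long, standing head up in a hole of the tool block. Origin at the tip of its foot, z up along it. Shank 13 mm in diameter with a tapered nose (6 mm wide at the tip, full width 8 mm up); flat collar 34 mm wide from 62 to 67 mm; round grip stem 20 mm in diameter from 67 to 97 mm. In the block the collar rests on the block's top. About 120 g
- pin_collar (a point): centre of the underside of the pin's collar, 62 mm above the tip, z along the pin
- reamer: pear-shaped wooden handle, 30 mm thick and 61 mm high above the block, of a reamer that stands in the tool block; origin at its foot
- punch: dark steel punch that stands in the tool block: thin 11 mm rod rising 54 mm from a small 24 mm collar; origin at its foot
- paddle: graphite paddle lying flat: dark plate 90 x 65 x 8 mm with a wooden handle, 235 mm long overall; origin on the bench under the handle end of the plate, x towards the plate's far edge
- tweezers: steel tweezers lying on edge, 185 mm long, 10 mm high; origin under the middle, x along them
- bowl: clear glass bowl, 100 mm across, 45 mm high; origin under its centre
- marver: flat dark graphite plate 80 x 50 x 14 mm lying on the bench; origin under its centre
Things that resemble listed ones, but are neither listed nor needed, are in the scene too. What is shaped like the pin but red is not meant.

How it is judged:
By the outcome, as a careful person would: the job done as asked, in the order asked, and still so for the second after the job is handed in, with the robot touching nothing.
It also fails if it takes over 72 s, if anything falls off the work surface, if the arm or the gripper's body presses on something with over 40 N, if the wrist force passes 120 N, or if a joint passes its speed limit or range.

## Working session

There is one attempt and no reset: what is moved stays moved. The work goes in short steps, Python scripts to look and compute and a tool call to move; the robot and the scene stay as the last step left them, time stands still between calls to the robot, and variables do not carry over. Pictures are saved under pics/ and viewed, at most 10 in all, crops included, and the job is handed in when it is done.

Besides the shell and the picture viewer there is one more tool, called after "Call:" as name(argument=value, ...), one argument or row to a line, values as JSON. servo_tool: Moves the arm, as the interface text tells. Its arguments: {"type":"object","properties":{"deltas":{"type":"array","items":{"type":"array"}},"claw":{"type":"number"},"squeeze":{"type":"number"}},"required":["deltas"]}

```bash
mkdir -p pics; python3 - <<'E'
from cell import *
import cv2
for n in("side","top"):
    cv2.imwrite(f"pics/{n}0.png",capture(n)); print(n,camera_params(n))
o=get_obs(); print(o)
E
```

```text
side {'fx': 476.8622570152012, 'fy': 476.8622570152012, 'cx': 311.7061815398463, 'cy': 241.0243920242673, 'origin': array([ 426.60321   , -770.13219139,  665.82146667]), 'orientation': array([ 0.98934744, -0.00897938, -0.15559343])}
top {'fx': 495.7036246047837, 'fy': 495.7036246047837, 'cx': 321.13183737744396, 'cy': 240.4890620638405, 'origin': array([ 428.31585228,   14.46383243, 1102.51069526]), 'orientation': array([ 0.12839615,  0.02814915, -1.60003142])}
{'time': 0.1, 'joint_pos': array([-1.23539067e+00,  3.53585575e-01,  1.63405163e+00, -9.15684200e-06,
        1.15522849e+00, -2.37813240e-03]), 'joint_vel': array([-4.32304299e-04, -4.53624856e-04, -2.24683245e-03, -8.59151793e-04,
       -3.26782270e-06, -2.74969437e-03]), 'effort': array([ 2.17514054e-03, -5.94902694e+01, -3.34930515e+01,  7.00439885e-02,
        1.85656728e-02, -3.22499045e-05]), 'tcp_pos': array([ 206.98368432, -589.24986287,  213.93808514]), 'orientation': array([-3.14031959e+00,  5.34528167e-06,  3.37787491e-01]), 'contact_force': array([0.14997881, 0.24606315, 0.19954198]), 'torque': array([0.03921542, 0.01157954, 0.01005714]), 'grip_force': 0.0, 'opening': 91.96401328194254}
```

View pics/top0.png

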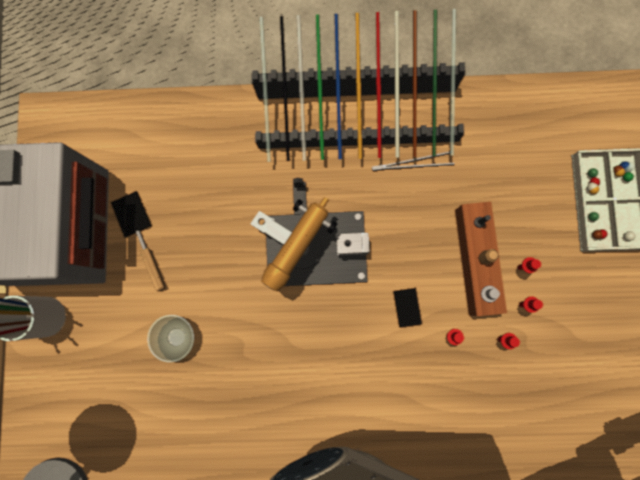

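View pics/side0.png

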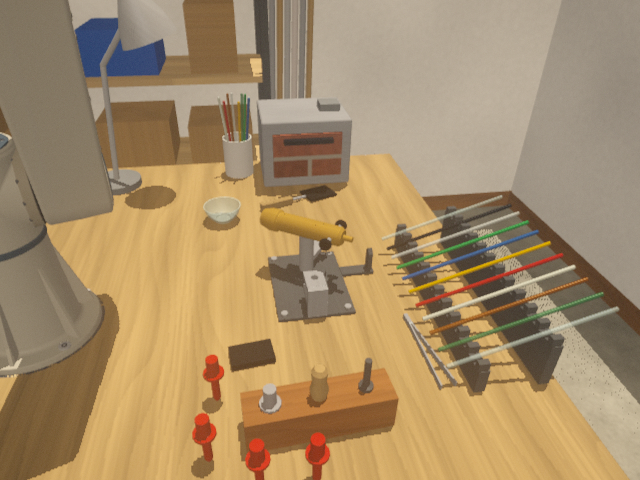

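Top view: burner at (300,245) with its nozzle at (274,275) and lug at (260,220), fork at (352,245), tongue at (299,190). Could be taken for the pin: the silver-collared one in the block at top (490,294) / side (269,398); red lookalikes at top (531,265), (531,305), (510,341), (455,337); reamer at (490,256); punch at (482,221). I choose the silver one and check it in a close crop.

```bash
cat > h.py <<'E'
import cv2,numpy as np
from scipy.spatial.transform import Rotation as R
from cell import *
def cam(n):
    p=camera_params(n); return p,R.from_euler('xyz',p['orientation']).as_matrix()
def ray(n,u,v):
    p,M=cam(n); d=M@np.array([(u-p['cx'])/p['fx'],-(v-p['cy'])/p['fy'],-1]); return p['origin'],d
def onz(n,u,v,z):
    o,d=ray(n,u,v); return o+d*(z-o[2])/d[2]
def proj(n,P):
    p,M=cam(n); q=M.T@(np.array(P)-p['origin']); return np.array([p['cx']-p['fx']*q[0]/q[2],p['cy']+p['fy']*q[1]/q[2]])
def tri(a,b):
    o1,d1=ray('top',*a); o2,d2=ray('side',*b)
    A=np.c_[d1,-d2]; s=np.linalg.lstsq(A,o2-o1,rcond=None)[0]
    P,Q=o1+d1*s[0],o2+d2*s[1]; return (P+Q)/2,np.linalg.norm(P-Q)
def crop(img,x,y,w,h,s): return cv2.resize(img[y:y+h,x:x+w],None,fx=s,fy=s,interpolation=cv2.INTER_CUBIC)
E
python3 - <<'E'
from h import *
t=cv2.imread('pics/top0.png');s=cv2.imread('pics/side0.png')
a=np.hstack([crop(t,240,170,140,125,3) if 0 else cv2.resize(t[170:295,240:380],(448,400),interpolation=2),cv2.resize(t[195:325,450:560],(338,400),interpolation=2)])
cv2.imwrite('pics/c1.png',a)
b=np.hstack([cv2.resize(s[200:330,250:390],(420,390),interpolation=2),cv2.resize(s[350:450,235:340],(378,360),interpolation=2) if 0 else cv2.resize(s[345:475,235:360],(375,390),interpolation=2)])
cv2.imwrite('pics/c2.png',b)
E
```

```text
(no output)
```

View pics/c1.png

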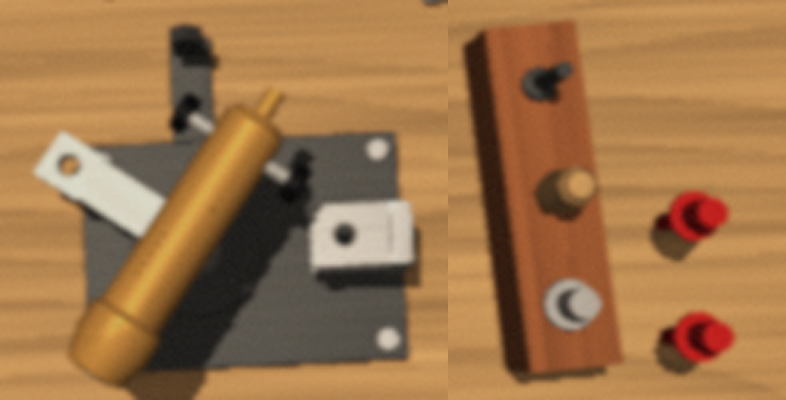

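View pics/c2.png

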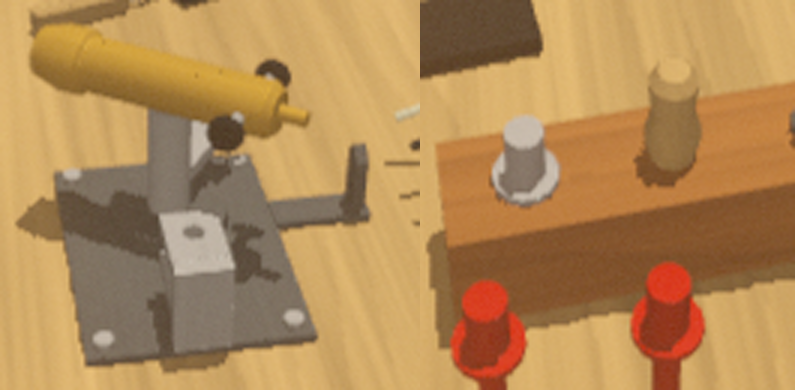

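```bash
python3 - <<'E'
from h import *
np.set_printoptions(precision=1,suppress=True)
L=lambda x,y:(x/3.2+240,y/3.2+170)
T=lambda x,y:((x-448)/3.073+450,y/3.077+195)
S=lambda x,y:(x/3+250,y/3+200)
S2=lambda x,y:((x-420)/3+235,y/3+345)
fh=tri(L(345,234),S(194,232)); print('fork hole',fh, onz('top',*L(345,234),74))
lh=onz('top',*L(68,164),58); print('lug hole',lh)
B=[onz('top',*L(*q),8) for q in[(395,133),(407,359),(377,149),(388,339)]]
for b in B: print(b)
d=B[0]-B[1]; e=B[2]-B[3]; print('yaw edge',np.arctan2(d[1],d[0]),'bolts',np.arctan2(e[1],e[0]))
bolt_s=[onz('side',*S(*q),8) for q in[(295,317),(104,338)]]; print('side bolts',bolt_s)
e=bolt_s[0]-bolt_s[1];print(np.arctan2(e[1],e[0]))
# barrel axis: rear shoulder + nozzle front (top view edges at z=130)
a=[onz('top',*L(*q),130) for q in [(221,108),(282,143),(105,302),(160,332)]]
print('barrel edges',a, 'width',np.linalg.norm(a[0]-a[1]))
m1=(a[0]+a[1])/2;m2=(a[2]+a[3])/2;d=m2-m1;th=np.arctan2(d[1],d[0]);print('theta',th,m1,m2,np.linalg.norm(d))
print('tongue',tri(L(190,47),S(358,150)))
print('pin top',tri(T(584,306),S2(523,130)),onz('top',*T(584,306),66+35),'collar',onz('top',*T(571,305),71),onz('side',*S2(525,174),71))
E
```

```text
fork hole (array([555.4, -16.1,  75.2]), np.float64(1.886828911043493)) [554.6 -16.   74. ]
lug hole [609.8 167.   58. ]
[632.7 -55.5   8. ]
[474.8 -57.4   8. ]
[621.8 -42.5   8. ]
[489.  -44.9   8. ]
yaw edge 0.011983869238515259 bolts 0.01822185024264862
side bolts [array([625.1, -35.4,   8. ]), array([491.6, -37.7,   8. ])]
0.017016495488697245
barrel edges [array([629.5,  60.1, 130. ]), array([606. ,  22.7, 130. ]), array([510.3, 134.8, 130. ]), array([490.8, 101.3, 130. ])] width 44.17243016737429
theta 2.562515833179158 [617.8  41.4 130. ] [500.6 118.  130. ] 140.017051129773
tongue (array([691.6,  82.5,  61.1]), np.float64(10.482903746673827))
pin top (array([ 440.6, -302.2,  101.9]), np.float64(3.500937642250088)) [ 438.9 -302.5  101. ] collar [ 440.1 -303.4   71. ] [ 442.  -303.8   71. ]
```

Call:
servo_tool(
  deltas=[
    [[0.0275, -0.026, 0], 0],
    [[0.0275, -0.026, 0], 0],
    [[0.0275, -0.026, 0], 0],
    [[0.0275, -0.026, 0], 0],
    [[0.0275, -0.026, 0], 0],
    [[0.0275, -0.026, 0], 0],
    [[0.0275, -0.026, 0], 0],
    [[0.0275, -0.026, 0], 0],
    [[0.0275, -0.026, 0], 0],
    [[0.0275, -0.026, 0], 0],
    [[0.0275, -0.026, 0], 0],
    [[0.0275, -0.026, 0], 0],
    [[0.0275, -0.026, 0], 0],
    [[0.0275, -0.026, 0], 0],
    [[0.0275, -0.026, 0], 0],
    [[0.0275, -0.026, 0], 0],
    [[0.0275, -0.026, 0], 0],
    [[0.0275, -0.026, 0], 0],
    [[0.0275, -0.026, 0], 0],
    [[0.0275, -0.026, 0], 0],
  ],
  claw=1,
)

```text
time: 2.1
tcp_pos: [554.0, 84.8, 214.3]
orientation: [-3.142, 0.001, 0.338]
contact_force: [0.3, 0.4, -0.2]
opening: 91.4
grip_force: 0.0
```

Call:
servo_tool(
  deltas=[
    [[0, 0, 0], -8.45],
    [[0, 0, 0], -8.45],
    [[0, 0, 0], -8.45],
    [[0, 0, 0], -8.45],
    [[0, 0, 0], -8.45],
    [[0, 0, 0], -8.45],
    [[0, 0, 0], -8.45],
    [[0, 0, 0], -8.45],
    [[0, 0, 0], -8.45],
    [[0, 0, 0], -8.45],
    [[0, 0, 0], -8.45],
    [[0, 0, 0], -8.45],
    [[0, 0, 0], -8.45],
    [[0, 0, 0], -8.45],
    [[0, 0, 0], -8.45],
    [[0, 0, 0], 0],
    [[0, 0, 0], 0],
  ],
)

```text
time: 3.8
tcp_pos: [553.5, 83.2, 214.4]
orientation: [-3.141, -0.0, 2.546]
contact_force: [-0.3, 0.2, 0.5]
opening: 91.8
grip_force: 0.0
```

Call:
servo_tool(
  deltas=[
    [[0, 0, 0.017], 0],
    [[0, 0, 0.017], 0],
    [[0, 0, 0.017], 0],
    [[0, 0, 0.017], 0],
    [[0, 0, 0.017], 0],
    [[0, 0, 0.016], 0],
    [[0, 0, 0], 0],
    [[0, 0, 0], 0],
  ],
)

```text
time: 4.6
tcp_pos: [553.7, 83.2, 113.7]
orientation: [-3.141, -0.0, 2.548]
contact_force: [0.7, 1.5, 0.4]
opening: 91.6
grip_force: 0.0
```

Call:
servo_tool(
  deltas=[
    [[0, 0, 0], 0],
    [[0, 0, 0], 0],
    [[0, 0, 0], 0],
    [[0, 0, 0], 0],
    [[0, 0, 0], 0],
    [[0, 0, 0], 0],
    [[0, 0, 0], 0],
    [[0, 0, 0], 0],
    [[0, 0, 0], 0],
    [[0, 0, 0], 0],
  ],
  claw=0.3,
  squeeze=25,
)

```text
time: 5.6
tcp_pos: [554.0, 83.5, 113.7]
orientation: [3.141, 0.0, 2.55]
contact_force: [1.8, 4.2, -1.2]
opening: 41.0
grip_force: 25.0
```

Call:
servo_tool(
  deltas=[
    [[0, 0, 0], 4],
    [[0, 0, 0], 8],
    [[0, 0, 0], 8],
    [[0, 0, 0], 8],
    [[0, 0, 0], 8],
    [[0, 0, 0], 8],
  ],
  squeeze=40,
)

```text
time: 6.2
tcp_pos: [553.6, 83.3, 113.6]
orientation: [-3.141, -0.0, 1.777]
contact_force: [0.2, 2.4, 0.9]
opening: 41.2
grip_force: 40.0
```

Call:
servo_tool(
  deltas=[
    [[0, 0, 0], 8],
    [[0, 0, 0], 8],
    [[0, 0, 0], 8],
    [[0, 0, 0], 8],
    [[0, 0, 0], 8],
    [[0, 0, 0], 8],
    [[0, 0, 0], 8],
    [[0, 0, 0], 8],
    [[0, 0, 0], 8],
    [[0, 0, 0], 8],
    [[0, 0, 0], 8],
    [[0, 0, 0], 7],
    [[0, 0, 0], 4],
    [[0, 0, 0], 2],
    [[0, 0, 0], 0],
    [[0, 0, 0], 0],
    [[0, 0, 0], 0],
  ],
)

```text
time: 7.9
tcp_pos: [552.9, 83.8, 113.6]
orientation: [-3.141, 0.002, 0.019]
contact_force: [-3.3, 6.6, 3.9]
opening: 41.1
grip_force: 40.0
```

```bash
python3 - <<'E'
from h import *
o=get_obs();print(o['time'],o['tcp_pos'],o['orientation'],o['contact_force'],o['torque'])
t=capture('top');s=capture('side')
cv2.imwrite('pics/t1.png',t);cv2.imwrite('pics/s1.png',s)
cv2.imwrite('pics/c3.png',np.hstack([crop(t,290,170,100,130,4),crop(s,260,200,100,130,4)]))
E
```

```text
7.9 [552.88871443  83.84091782 113.62024197] [-3.14063871e+00  1.54646597e-03  1.88606377e-02] [-3.34227946  6.59327165  3.85634339] [ 0.98370356  0.40832268 -0.10739217]
```

View pics/c3.png

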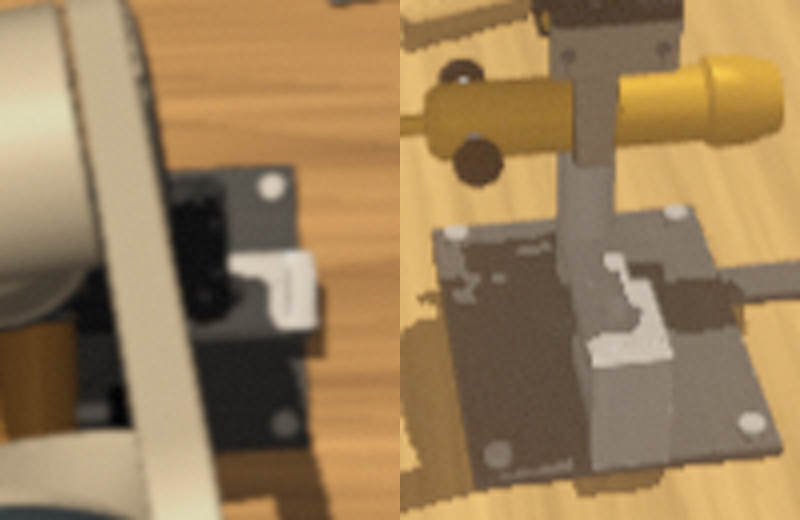

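Call:
servo_tool(
  deltas=[
    [[0, 0, 0], 0],
    [[0, 0, 0], 0],
    [[0, 0, 0], 0],
    [[0, 0, 0], 0],
    [[0, 0, 0], 0],
    [[0, 0, 0], 0],
    [[0, 0, -0.015], 0],
    [[0, 0, -0.02], 0],
    [[0, 0, -0.025], 0],
    [[0, 0, -0.025], 0],
    [[0, 0, -0.02], 0],
    [[0, 0, 0], 0],
  ],
  claw=1,
)

```text
time: 9.2
tcp_pos: [555.4, 83.4, 221.3]
orientation: [-3.141, -0.005, 0.019]
contact_force: [-0.1, 0.2, 0.6]
opening: 91.9
grip_force: 0.0
```

Call:
servo_tool(
  deltas=[
    [[-0.0094, 0.0296, 0], 0],
    [[-0.0094, 0.0296, 0], 0],
    [[-0.0094, 0.0296, 0], 0],
    [[-0.0094, 0.0296, 0], 0],
    [[-0.0094, 0.0296, 0], 0],
    [[-0.0094, 0.0296, 0], 0],
    [[-0.0094, 0.0296, 0], 0],
    [[-0.0094, 0.0296, 0], 0],
    [[-0.0094, 0.0296, 0], 0],
    [[-0.0094, 0.0296, 0], 0],
    [[-0.0094, 0.0296, 0], 0],
    [[-0.0094, 0.0296, 0], 0],
    [[-0.0094, 0.0296, 0], 0],
    [[0, 0, 0], 0],
    [[0, 0, 0], 0],
  ],
  claw=0.6,
)

```text
time: 10.7
tcp_pos: [438.3, -303.8, 217.5]
orientation: [-3.14, 0.001, 0.018]
contact_force: [0.3, 0.1, 0.3]
opening: 55.0
grip_force: 0.0
```

```bash
python3 - <<'E'
from h import *
o=get_obs();print(o['time'],o['tcp_pos'],o['orientation'],o['contact_force'])
t=capture('top');s=capture('side')
cv2.imwrite('pics/t2.png',t);cv2.imwrite('pics/s2.png',s)
cv2.imwrite('pics/c4.png',np.hstack([crop(t,250,165,130,130,3),crop(s,250,180,130,130,3)]))
E
```

```text
10.7 [ 438.29787655 -303.80431007  217.50236086] [-3.14040614e+00  1.14292269e-03  1.75958709e-02] [0.31977298 0.08868303 0.25140286]
```

View pics/c4.png

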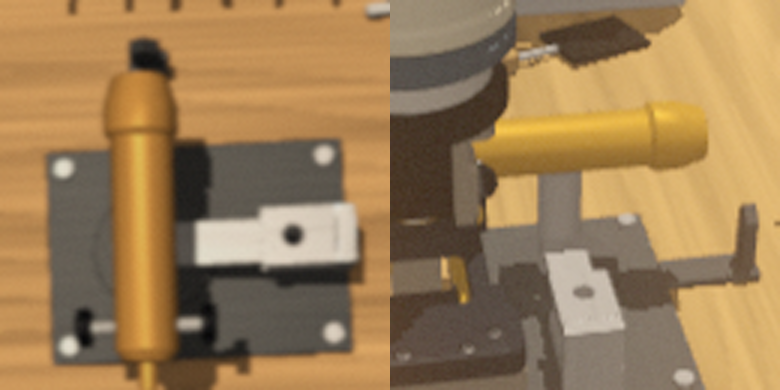

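Nozzle is over the tongue (149,55) and the lug runs straight into the fork, hole at (293,234) in the left crop. Checking numerically.

```bash
python3 - <<'E'
from h import *
np.set_printoptions(precision=2,suppress=True)
L=lambda x,y:(x/3+250,y/3+165)
S=lambda x,y:(x/3+250,y/3+180)
t=cv2.imread('pics/t2.png');g=cv2.cvtColor(t,6)
b=[]
for q in[(64,168),(324,155),(333,332),(69,346)]:
    u,v=map(int,map(round,L(*q)));w=g[v-5:v+6,u-5:u+6].astype(float);w=np.clip(w-130,0,None)
    yy,xx=np.mgrid[-5:6,-5:6];b.append(onz('top',u+(w*xx).sum()/w.sum(),v+(w*yy).sum()/w.sum(),8))
b=np.array(b);print(b)
for i,j,r in[(3,0,0),(2,1,0),(1,0,1.5708),(2,3,1.5708)]:
    d=b[j]-b[i];print('yaw',np.arctan2(d[1],d[0])-r,np.linalg.norm(d))
u,v=map(int,map(round,L(293,234)));w=np.clip(150-g[v-4:v+5,u-4:u+5].astype(float),0,None);yy,xx=np.mgrid[-4:5,-4:5]
p=(u+(w*xx).sum()/w.sum(),v+(w*yy).sum()/w.sum());print(p,onz('top',*p,74),tri(p,S(584,292)))
# barrel edges by colour per row
h=cv2.cvtColor(t,40);m=((h[...,0]>8)&(h[...,0]<26)&(h[...,1]>150)).astype(np.uint8)
pts=[]
for r in range(212,280,4):
    c=np.where(m[r,280:315])[0]+280
    if len(c): P=(onz('top',c.min(),r,130)+onz('top',c.max(),r,130))/2; pts.append([P[0],P[1],len(c)])
pts=np.array(pts);print(pts[::3]);print('barrel',np.polyfit(pts[:,0],pts[:,1],1))
# lug edges and fork edges rows at columns
for nm,cols in(('lug',range(318,334,3)),('fork',range(339,364,4))):
    for c in cols:
        col=g[225:262,c].astype(int);k=np.where(col>140)[0];print(nm,c,225+k.min() if len(k) else 0,225+k.max() if len(k) else 0,end='; ')
E
```

```text
[[619.29 153.19   8.  ]
 [622.75 -41.67   8.  ]
 [490.14 -44.02   8.  ]
 [486.23 151.33   8.  ]]
yaw 0.013934716863262085 133.07152248169757
yaw 0.01767605489642043 132.6307678238343
yaw 0.017734517292431695 194.8935535507191
yaw 0.019985340700039433 195.39194021285024
(np.float64(347.2374950768019), np.float64(242.9176841276093)) [555.04 -14.84  74.  ] (array([668.39, -64.52, 109.74]), np.float64(254.44839325506507))
[[613.62  85.67  22.  ]
 [589.29  84.23  20.  ]
 [565.19  84.79  20.  ]
 [541.23  85.34  20.  ]
 [517.37  83.92  20.  ]
 [493.75  85.46  19.  ]]
barrel [ 0.   84.25]
lug 318 239 252; lug 321 238 252; lug 324 238 252; lug 327 238 252; lug 330 238 252; lug 333 238 251; fork 339 234 253; fork 343 234 252; fork 347 233 252; fork 351 233 252; fork 355 233 252; fork 359 233 251; fork 363 232 251;
```

Call:
servo_tool(
  deltas=[
    [[0.0022, -0.0008, 0.015], 0],
    [[0, 0, 0.025], 0],
    [[0, 0, 0.025], 0],
    [[0, 0, 0.025], 0],
    [[0, 0, 0.025], 0],
    [[0, 0, 0.015], 0],
    [[0, 0, 0.009], 0],
    [[0, 0, 0], 0],
    [[0, 0, 0], 0],
  ],
)

```text
time: 11.7
tcp_pos: [441.6, -302.8, 80.1]
orientation: [3.141, -0.0, 0.02]
contact_force: [0.2, -0.3, 0.3]
opening: 55.3
grip_force: 0.0
```

Call:
servo_tool(
  deltas=[
    [[0, 0, 0], 0],
    [[0, 0, 0], 0],
    [[0, 0, 0], 0],
    [[0, 0, 0], 0],
    [[0, 0, 0], 0],
    [[0, 0, 0], 0],
    [[0, 0, 0], 0],
    [[0, 0, 0], 0],
  ],
  claw=0.1,
  squeeze=15,
)

```text
time: 12.5
tcp_pos: [441.3, -303.2, 79.8]
orientation: [3.141, -0.0, 0.019]
contact_force: [-1.7, -0.1, 3.9]
opening: 19.3
grip_force: 15.0
```

Call:
servo_tool(
  deltas=[
    [[0, 0, 0], 0],
    [[0, 0, 0], 0],
    [[0, 0, 0], 0],
    [[0, 0, 0], 0],
    [[0, 0, 0], -7.5],
    [[0, 0, 0], -7.5],
    [[0, 0, 0], -7.5],
    [[0, 0, 0], -7.5],
    [[0, 0, 0], -7.5],
    [[0, 0, 0], -7.5],
    [[0, 0, 0], -7.5],
    [[0, 0, 0], -7.5],
    [[0, 0, 0], -7.5],
    [[0, 0, 0], -7.5],
    [[0, 0, 0], -7.5],
    [[0, 0, 0], -7.5],
    [[0, 0, 0.005], 0],
    [[0, 0, 0], 0],
    [[0, 0, 0], 0],
  ],
  claw=0.5,
)

```text
time: 14.4
tcp_pos: [441.0, -302.9, 74.3]
orientation: [-3.141, -0.0, 1.587]
contact_force: [-0.1, 0.6, 0.3]
opening: 46.1
grip_force: 0.0
```

Call:
servo_tool(
  deltas=[
    [[0, 0, 0], 0],
    [[0, 0, 0], 0],
    [[0, 0, 0], 0],
    [[0, 0, 0], 0],
    [[0, 0, 0], 0],
    [[0, 0, 0], 0],
    [[0, 0, 0], 0],
    [[0, 0, 0], 0],
  ],
  claw=0.1,
  squeeze=20,
)

```text
time: 15.2
tcp_pos: [441.3, -303.1, 74.7]
orientation: [3.141, 0.0, 1.59]
contact_force: [0.9, -0.2, 1.2]
opening: 19.4
grip_force: 20.0
```

Call:
servo_tool(
  deltas=[
    [[0, 0, 0], 0],
    [[0, 0, 0], 0],
    [[0, 0, -0.015], 0],
    [[0, 0, -0.025], 0],
    [[0, 0, -0.025], 0],
    [[0, 0, -0.025], 0],
    [[0, 0, -0.025], 0],
    [[0, 0, -0.025], 0],
    [[0, 0, -0.005], 0],
    [[0, 0, 0], 0],
  ],
  squeeze=55,
)

```text
time: 16.2
tcp_pos: [441.2, -303.1, 219.7]
orientation: [3.141, 0.001, 1.59]
contact_force: [0.2, -0.1, -2.5]
opening: 19.0
grip_force: 55.0
```

Call:
servo_tool(
  deltas=[
    [[0.0143, 0.006, 0], 0],
    [[0.0286, 0.0119, 0], 0],
    [[0.0286, 0.0119, 0], 0],
    [[0.0286, 0.0119, 0], 0],
    [[0.0286, 0.0119, 0], 0],
    [[0.0286, 0.0119, 0], 0],
    [[0.0286, 0.0119, 0], 0],
    [[0.0286, 0.0119, 0], 0],
    [[0.0286, 0.0119, 0], 0],
    [[0.0286, 0.0119, 0], 0],
    [[0.0143, 0.0059, 0], 0],
    [[0, 0, 0], 0],
    [[0, 0, 0], 0],
    [[0, 0, 0], 0],
  ],
)

```text
time: 17.6
tcp_pos: [553.9, -15.6, 219.1]
orientation: [-3.141, 0.0, 1.589]
contact_force: [0.5, -0.3, -1.1]
opening: 18.9
grip_force: 55.0
```

Call:
servo_tool(
  deltas=[
    [[0, 0.0013, 0.015], 0],
    [[0, 0, 0.02], 0],
    [[0, 0, 0.02], 0],
    [[0, 0, 0.01], 0],
    [[0, 0, 0], 0],
    [[0, 0, 0], 0],
    [[0, 0, 0], 0],
  ],
)

```text
time: 18.3
tcp_pos: [556.6, -15.0, 155.6]
orientation: [3.14, 0.0, 1.59]
contact_force: [-0.9, 0.6, -1.2]
opening: 18.8
grip_force: 55.0
```

```bash
python3 - <<'E'
from h import *
o=get_obs();print(o['time'],o['tcp_pos'],o['orientation'],o['contact_force'])
t=capture('top');s=capture('side')
cv2.imwrite('pics/t3.png',t);cv2.imwrite('pics/s3.png',s)
cv2.imwrite('pics/c5.png',np.hstack([crop(t,300,190,90,100,4),crop(s,270,200,90,100,4)]))
for z in(74,83,145): print(z,proj('side',[555.2,-15.5,z]))
E
```

```text
18.3 [556.58904417 -15.0166536  155.61683284] [3.14000295e+00 1.05631421e-04 1.58972974e+00] [-0.88000938  0.63210001 -1.15513171]
74 [314.07192692 277.70708109]
83 [314.12426127 274.15944486]
145 [314.49997272 248.69074889]
```

View pics/c5.png

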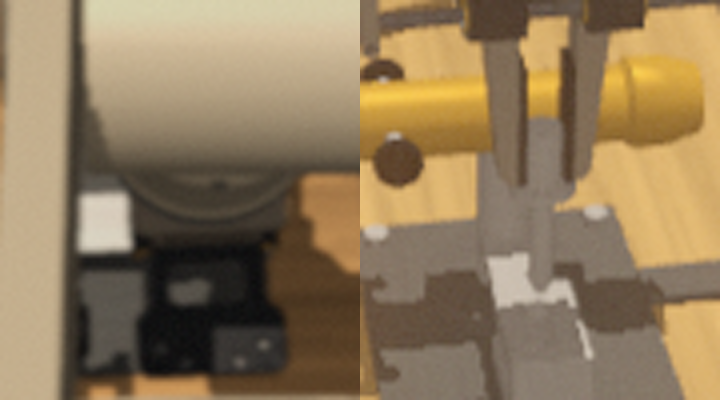

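Call:
servo_tool(
  deltas=[
    [[-0.0005, -0.0012, 0], 0],
    [[0, 0, 0.005], 0],
    [[0, 0, 0.005], 0],
    [[0, 0, 0.004], 0],
    [[0, 0, 0], 0],
    [[0, 0, 0], 0],
  ],
)

```text
time: 19.0
tcp_pos: [554.6, -15.3, 140.3]
orientation: [-3.141, -0.0, 1.59]
contact_force: [-0.9, 0.9, -1.3]
opening: 18.7
grip_force: 55.0
```

Call:
servo_tool(
  deltas=[
    [[0, 0, 0.004], 0],
    [[0, 0, 0.004], 0],
    [[0, 0, 0.004], 0],
    [[0, 0, 0], 0],
    [[0, 0, 0], 0],
  ],
)

```text
time: 19.5
tcp_pos: [554.7, -15.3, 128.4]
orientation: [-3.141, 0.0, 1.59]
contact_force: [0.1, -0.1, -2.7]
opening: 18.8
grip_force: 55.0
```

Through the upper tine freely; on through the lug.

Call:
servo_tool(
  deltas=[
    [[0, 0, 0.003], 0],
    [[0, 0, 0.003], 0],
    [[0, 0, 0.003], 0],
    [[0, 0, 0.003], 0],
    [[0, 0, 0], 0],
    [[0, 0, 0], 0],
  ],
)

```text
time: 20.1
tcp_pos: [554.7, -15.3, 116.4]
orientation: [-3.142, 0.0, 1.59]
contact_force: [1.9, -0.9, -2.2]
opening: 18.8
grip_force: 55.0
```

Call:
servo_tool(
  deltas=[
    [[0, 0, 0.003], 0],
    [[0, 0, 0.003], 0],
    [[0, 0, 0.003], 0],
    [[0, 0, 0.003], 0],
    [[0, 0, 0.003], 0],
    [[0, 0, 0], 0],
    [[0, 0, 0], 0],
  ],
)

```text
time: 20.8
tcp_pos: [554.9, -15.3, 101.3]
orientation: [3.141, 0.0, 1.59]
contact_force: [3.4, -1.9, -4.2]
opening: 19.0
grip_force: 55.0
```

Call:
servo_tool(
  deltas=[
    [[0, 0, 0.003], 0],
    [[0, 0, 0.003], 0],
    [[0, 0, 0.003], 0],
    [[0, 0, 0.003], 0],
    [[0, 0, 0], 0],
    [[0, 0, 0], 0],
  ],
)

```text
time: 21.4
tcp_pos: [555.1, -15.4, 89.7]
orientation: [3.141, 0.0, 1.59]
contact_force: [3.3, -3.1, -0.7]
opening: 18.8
grip_force: 55.0
```

Call:
servo_tool(
  deltas=[
    [[0, 0, 0.002], 0],
    [[0, 0, 0.002], 0],
    [[0, 0, 0.002], 0],
    [[0, 0, 0], 0],
    [[0, 0, 0], 0],
  ],
)

```text
time: 21.9
tcp_pos: [555.1, -15.5, 83.8]
orientation: [3.141, 0.0, 1.59]
contact_force: [2.6, -4.7, 3.5]
opening: 18.7
grip_force: 55.0
```

Call:
servo_tool(
  deltas=[
    [[0, 0, 0.001], 0],
    [[0, 0, 0.001], 0],
    [[0, 0, 0], 0],
    [[0, 0, 0], 0],
  ],
)

```text
time: 22.3
tcp_pos: [555.1, -15.5, 82.6]
orientation: [3.141, 0.0, 1.59]
contact_force: [-0.2, -4.8, 13.7]
opening: 18.7
grip_force: 55.0
```

```bash
python3 - <<'E'
from h import *
o=get_obs();print(o['time'],o['tcp_pos'],o['contact_force'],o['torque'])
s=capture('side');cv2.imwrite('pics/s4.png',s)
cv2.imwrite('pics/c6.png',crop(s,280,210,80,90,6))
E
```

```text
22.3 [555.14963963 -15.50723397  82.61365511] [-0.15297972 -4.79793429 13.68806298] [-0.90762046  0.13158281 -0.00349324]
```

View pics/c6.png

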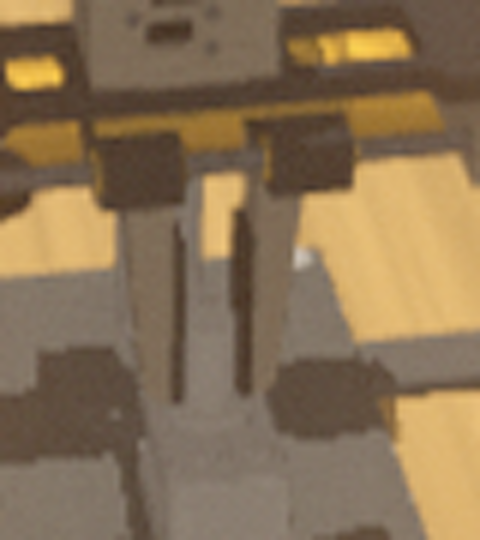

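The collar is down at the fork's top and the force has begun rising at the predicted home height; press a little more to confirm a hard stop.

Call:
servo_tool(
  deltas=[
    [[0, 0, 0.001], 0],
    [[0, 0, 0.001], 0],
    [[0, 0, 0], 0],
    [[0, 0, 0], 0],
  ],
)

```text
time: 22.75
tcp_pos: [555.2, -15.5, 82.5]
orientation: [3.14, 0.0, 1.59]
contact_force: [-6.9, -4.0, 34.8]
opening: 19.0
grip_force: 55.0
```

Call:
servo_tool(
  deltas=[
    [[0, 0, -0.0015], 0],
    [[0, 0, 0], 0],
    [[0, 0, 0], 0],
    [[0, 0, 0], 0],
    [[0, 0, 0], 0],
    [[0, 0, 0], 0],
    [[0, 0, 0], 0],
  ],
  claw=0.55,
)

```text
time: 23.45
tcp_pos: [554.6, -15.3, 80.9]
orientation: [-3.141, -0.0, 1.59]
contact_force: [0.3, -1.4, 0.2]
opening: 50.4
grip_force: 0.0
```

Call:
servo_tool(
  deltas=[
    [[0, 0, -0.01], 0],
    [[0, 0, -0.02], 0],
    [[0, 0, -0.03], 0],
    [[0, 0, -0.03], 0],
    [[0, 0, -0.03], 0],
    [[-0.02, 0, -0.01], 0],
    [[-0.03, 0, 0], 0],
    [[-0.03, 0, 0], 0],
    [[-0.03, 0, 0], 0],
    [[-0.03, 0, 0], 0],
    [[-0.03, 0, 0], 0],
    [[-0.03, 0, 0], 0],
    [[-0.03, 0, 0], 0],
    [[-0.02, 0, 0], 0],
    [[0, 0, 0], 0],
  ],
)

```text
time: 24.95
tcp_pos: [559.5, -267.3, 211.5]
orientation: [3.141, 0.001, 1.588]
contact_force: [0.3, 0.5, 0.3]
opening: 50.6
grip_force: 0.0
```

```bash
python3 - <<'E'
from h import *
o=get_obs();print(o['time'],o['tcp_pos'],o['contact_force'])
t=capture('top');s=capture('side')
cv2.imwrite('pics/t5.png',t);cv2.imwrite('pics/s5.png',s)
cv2.imwrite('pics/c7.png',np.hstack([crop(t,250,165,130,130,3),crop(s,250,200,130,130,3)]))
E
```

```text
24.95 [ 559.51924174 -267.34785907  211.49388985] [0.26827038 0.5158472  0.33450005]
```

View pics/c7.png

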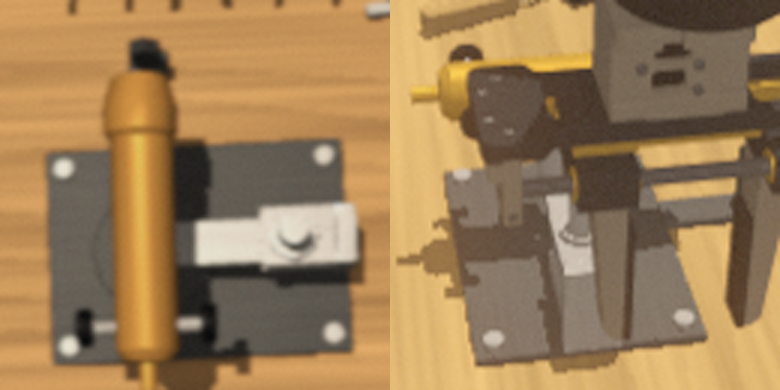

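Nozzle is over the tongue, and the pin stands in the fork at left crop (293,238) with its collar flat on the tine. The gripper is clear, so I hand in.

```bash
python3 -c "
from cell import *
print(hand_in())"
```

```text
the job is handed in; nothing more can be done
None
```

The burner is locked with its nozzle over the tongue: the steel pin went down to a hard stop at the expected height with its collar flat on the fork. I released it, moved the arm clear and handed the job in at about 25 s.

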